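# Dial the code and shoot the bolt of a parts box

### The arm

A 6-joint arm with a two-finger parallel gripper is mounted at the origin on a cart in front of the work surface, level with it; the furniture and walls round the work are solid. World frame = base frame: x ahead of the robot, y to its left, z up, the work surface at z = 0. Lengths are in m, angles in rad, forces in N, time in s.
With the tool pointing down it reaches from about 0.3 to 0.875 m from the base axis. Payload 6.4 kg.
Tool frame: the origin (TCP) lies between the finger pads; the fingertips stand 19 mm ahead of it and the grasp point (between the pads) is the TCP (ctrl.tips_ahead is the z of the fingertips in the tool frame, in m); z points along the fingers, y is the line along which they close (so a half turn about z gives the same grasp; the last joint's range is limited). The gripper opens to 85 mm and grips with 20 to 120 N. Pads are 22 mm wide; open, the fingers measure 114 mm over their backs; the gripper's body (76 mm by 85 mm) begins 54 mm behind the grasp point. The pads swing forward as they close: fully open they stand 13 mm farther back than shut.
Start: joints at [0.937, 0.181, 1.607, -0, 1.354, -0.206], TCP at [0.239, 0.523, 0.25] pointing down, gripper open.
Joint ranges: [-2.99, 2.99], [-0.89, 2.07], [0.3, 2.58], [-1.14, 4.28], [0, 2.63], [-3.12, 3.12]. Speed limits (rad/s): [2.57, 2.57, 3.01, 3.14, 3.14, 3.14].

### API

Orientations are given as a unit quaternion [w, x, y, z].
In Python, from bench import readout, vision, ctrl gives the robot as it stands.
- The arm moves only by the tool play_rows, never from a script. Its arguments are lists of equal length, an entry for each row: "xyz": the shift along the tool's x, y, z in mm, a list of three; "rot": the turn, a rotation vector about the tool's x, y, z in rad, a list of three; "grip": the opening, from 0 (shut) to 1 (fully open). In form: {"xyz": [[x, y, z], ...], "rot": [[rx, ry, rz], ...], "grip": [grip, ...]}. A call has exactly 10 rows; each row is the pose to reach, as a shift and turn from the pose commanded when the call began, along the tool's axes at that moment; what a row does not reach only later rows make up. A row lasts 1/8 s, in which the tool goes at most 62.5 mm and 10.7 degrees, less where a joint would pass 70% of its speed; a pose out of reach is approached as far as the arm can. A call with a gripper value outside its range is refused whole. The fingers move at their own pace and stop on an object; the grip force is fixed at half the most. Time passes only in rows, so rows that repeat a pose let the fingers close, or fill a call up. It gives the time, the measured TCP pose, the force, the opening and the grip force at its end, in the units of the state.
- readout.get_obs(): the state, without advancing time (a new reading comes with each control period).
- vision.camera(name): name is "side" or "top"; returns a dict with "color" (400x640x3 uint8, red, green, blue), "depth" (400x640 float32, m along the optical axis (not along the pixel's ray), 0 where there is no reading), "camera_matrix" (3x3 intrinsics, pixels), "extrinsics" (4x4, takes a point from camera to world coordinates). Camera axes: x right, y down, z forward; pixel columns grow to the right and rows downward; lengths in m; the calibration is good to about 2 mm. A picture is of the moment at which its call begins.
- ctrl.hand_in(): hands the job in; it is judged then, once.
The state is a dict: "time_s": time; "q": joint angles; "dq": joint speeds; "joint_efforts": joint torques, N m; "eef_pos": TCP position; "eef_rot": TCP orientation; "wrist_force": force on the tool from outside, world axes, zero at the start; "torque": the same for the moment, N m; "opening": opening from 0.0 (shut) to 1.0 (fully open); "grasp_force": force on a finger pad.
Only numpy, scipy, OpenCV 4.12 (cv2) and the standard library are available. Lean on these libraries where they do the work, as an engineer would, in place of code of your own. Each camera call takes 0.05 s, during which the arm holds its last target. There are 200 camera calls.

### The job

Roll the three thumbwheels on the grey parts box to the code 4-2-5, read in pips from left to right, each number uppermost and lined up with the index ridges beside it. Only when the code shows, push the steel bolt in front of the wheels to the left until it is fully home. Press gently (the lock is spoiled by more than about 20 N) and leave the tin, the tape roll and the charger where they are.

Things in the scene. Friction and masses are not known exactly. Their poses are not given: they have to be found in the camera images.
- lock_box: grey steel parts box 130 (x) x 190 (y) x 60 high, fixed; origin: centre of its underside; x points away from the robot, y left along the row of wheels, z up. Three smooth white thumbwheels, radius 20, 18 wide, 40 apart, stand through its top, axle line along y at x = +22. Each has six faces 60 degrees apart with 1 to 6 black pips. Over 20 N from the robot on any part spoils the lock
- left_wheel (a joint): turn of the left-hand (+y) wheel, rad, endless, stays where left; grows as its top rolls away from the robot (box +x). The face with n pips is uppermost at (n-1) x 1.0472; code face (four pips) at 3.142 (or a full turn more or less)
- left_code (a point): centre of the four-pip face on the rim of the left-hand (+y) wheel (turns with the wheel, 20 from its axle)
- left_index (a point): on the plane of the box top (60 above the desk), right below the crown of the left-hand (+y) wheel, in line with the index ridges on the black plate; axes as the box. This wheel's crown stands 6.5 to 11.5 above the box top (worn, differs per wheel, not measured: find it by touch). Press a fingertip flat on the crown, drag along box x
- middle_wheel (a joint): turn of the middle wheel, rad, endless, stays where left; grows as its top rolls away from the robot (box +x). The face with n pips is uppermost at (n-1) x 1.0472; code face (two pips) at 1.047 (or a full turn more or less)
- middle_code (a point): centre of the two-pip face on the rim of the middle wheel (turns with the wheel, 20 from its axle)
- middle_index (a point): on the plane of the box top (60 above the desk), right below the crown of the middle wheel, in line with the index ridges on the black plate; axes as the box. Every axle is sprung: about 5 N per mm of downward give, at most 4 mm. Crown height 6.5 to 11.5 above the box top, to be felt
- right_wheel (a joint): turn of the right-hand (-y) wheel, rad, endless, stays where left; grows as its top rolls away from the robot (box +x). The face with n pips is uppermost at (n-1) x 1.0472; code face (five pips) at 4.189 (or a full turn more or less)
- right_code (a point): centre of the five-pip face on the rim of the right-hand (-y) wheel (turns with the wheel, 20 from its axle)
- right_index (a point): on the plane of the box top (60 above the desk), right below the crown of the right-hand (-y) wheel, in line with the index ridges on the black plate; axes as the box. All wheels are stiff: about 3 N at the rim, so press with some 7 to 13 N; less may slip. Crown height 6.5 to 11.5 above the box top, to be felt
- bolt (a joint): slide of the steel bolt in front of the wheels (on the robot's side), m: 0 at the right-hand end, 0.035 fully home at the left-hand stop; moves along box +y, stays where left, about 3 N of friction
- bolt_knob (a point): centre of the bolt's upright knob, 14 x 14 and 20 high, its top 25 above the box top; at x = -40 in the box frame, 62 nearer the robot than the wheels
- screw_tin_mid (a point): open round metal tin of screws, 62 across, 16 high, in front of the box (bystander; point at its centre)
- kapton_roll_mid (a point): ring of amber tape, 50 across, 12 high, in front of the box (bystander; point at its centre)
- charger_mid (a point): small white charger block, 29 x 41 x 26 high, right of the box (bystander; point at its centre)

How it is judged:
By the outcome, as a careful person would: the job done as asked, in the order asked, and still so for the second after the job is handed in, with the robot touching nothing.
It also fails if it takes over 72 s, if anything falls off the work surface, if the arm or the gripper's body presses on something with over 40 N, if the wrist force passes 120 N, or if a joint passes its speed limit or range.

## Working session

There is one attempt and no reset: what is moved stays moved. The work goes in short steps, Python scripts to look and compute and a tool call to move; the robot and the scene stay as the last step left them, time stands still between calls to the robot, and variables do not carry over. Pictures are saved under pics/ and viewed, at most 10 in all, crops included, and the job is handed in when it is done.

Besides the shell and the picture viewer there is one more tool, called after "Call:" by a JSON object that holds its "fn" and its "kwargs", one argument or row to a line. play_rows: Moves the arm, as the interface text tells. Its arguments: {"type":"object","properties":{"xyz":{"type":"array","items":{"type":"array","items":{"type":"number"}}},"rot":{"type":"array","items":{"type":"array","items":{"type":"number"}}},"grip":{"type":"array","items":{"type":"number"}}},"required":["xyz","rot","grip"]}

```bash
mkdir -p pics; cat > h.py <<'E'
from bench import readout, vision, ctrl
import numpy as np, cv2
def snap(n,fn=None,crop=None,scale=1):
    c=vision.camera(n); im=c["color"][:,:,::-1].copy()
    if fn:
        a=im if crop is None else im[crop[1]:crop[3],crop[0]:crop[2]]
        cv2.imwrite(fn,cv2.resize(a,None,fx=scale,fy=scale,interpolation=cv2.INTER_CUBIC))
    return c
def ray(c,u,v,z):
    K=c["camera_matrix"];T=c["extrinsics"]
    d=T[:3,:3]@np.linalg.solve(K,[u,v,1.]);o=T[:3,3]
    return o+d*(z-o[2])/d[2]
def proj(c,p):
    T=np.linalg.inv(c["extrinsics"]);q=c["camera_matrix"]@(T[:3,:3]@np.array(p)+T[:3,3]);return q[:2]/q[2]
E
python3 - <<'E'
from h import *
a=snap("top","pics/top1.png");b=snap("side","pics/side1.png")
for c in(a,b):print(c["camera_matrix"].round(1).tolist(),c["extrinsics"].round(3).tolist())
o=readout.get_obs();print(o["eef_pos"],o["eef_rot"],o["wrist_force"],ctrl.tips_ahead)
E
```

```text
[[424.0, 0.0, 321.5], [0.0, 424.0, 205.7], [0.0, 0.0, 1.0]] [[0.015, -0.983, 0.185, 0.329], [-1.0, -0.016, -0.001, -0.279], [0.004, -0.185, -0.983, 0.921], [0.0, 0.0, 0.0, 1.0]]
[[403.0, 0.0, 327.6], [0.0, 403.0, 202.2], [0.0, 0.0, 1.0]] [[-0.981, -0.116, 0.157, 0.355], [-0.195, 0.64, -0.743, 0.334], [-0.014, -0.759, -0.65, 0.626], [0.0, 0.0, 0.0, 1.0]]
[0.23822777 0.52280152 0.249451  ] [-3.41087959e-04  2.12264033e-01  9.77212011e-01 -7.41757475e-04] [-0.35375717 -0.71331509 -0.6639197 ] 0.019
```

View pics/top1.png

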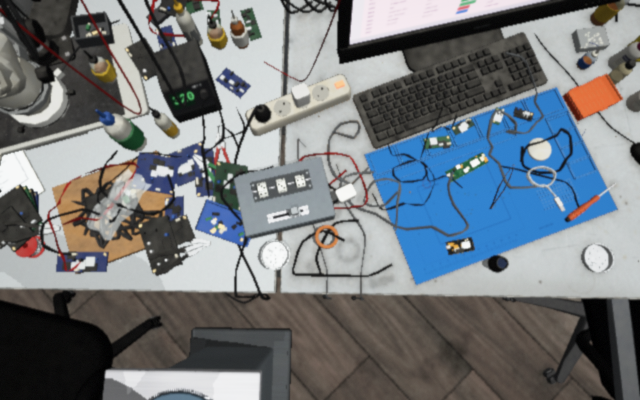

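View pics/side1.png

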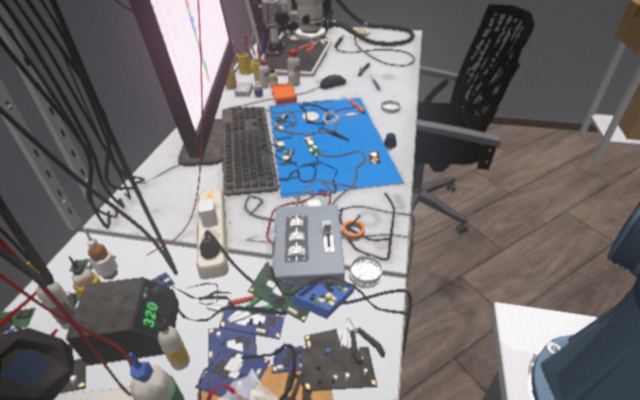

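The top view shows the box centred near (285,195), rotated a few degrees, with its wheels at about (262..302,185) and the bolt near (290,212). The tin is at (274,255), the tape at (326,236) and the charger at (346,192). Next I'll zoom in.

```bash
python3 - <<'E'
from h import *
a=snap("top","pics/top2.png",(230,145,360,245),6);b=snap("side","pics/side2.png",(260,195,360,285),6)
for c,pts in((a,[(285,190)]),(b,[(310,245)])):
  for p in pts: print(ray(c,*p,.06))
np.savez("a.npz",**a);np.savez("b.npz",**b)
E
```

```text
[ 0.52278877 -0.20366029  0.06      ]
[ 0.50049918 -0.18204153  0.06      ]
```

View pics/top2.png

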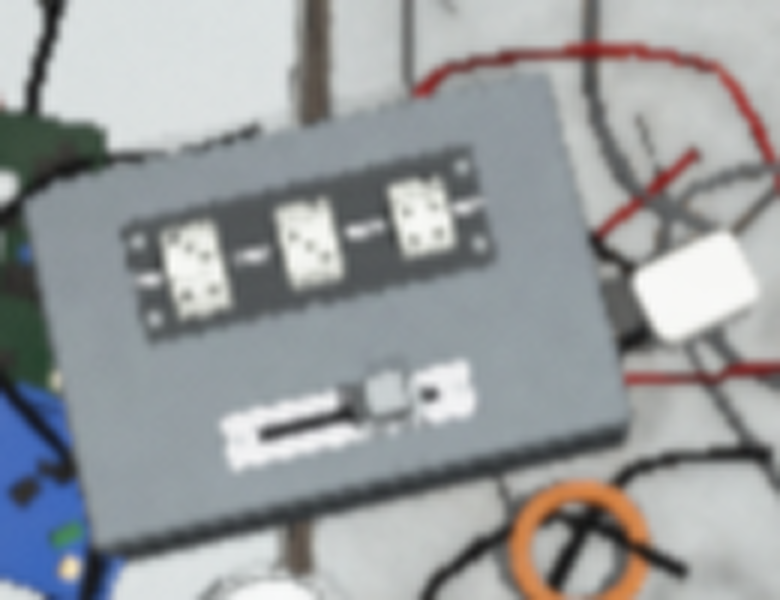

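View pics/side2.png

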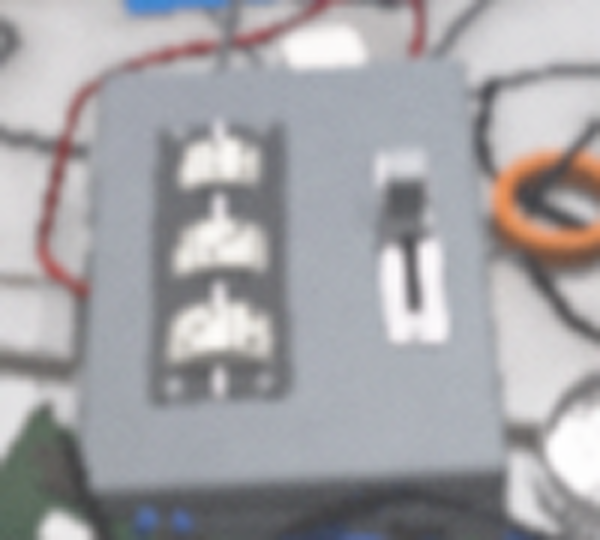

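The code window shows three white wheels with pips at crop (195,265), (310,240) and (420,215). The index ridges are at (148,279), (250,254), (362,231) and (470,206), and the knob is near the right end at (388,392). I'll compute the box pose from the corners and ridges and rectify the wheels for reading.

```bash
cat >> h.py <<'E'
def boxpose(a):
    f=lambda u,v,z=.06: ray(a,(u+.5)/6-.5+230,(v+.5)/6-.5+145,z)
    P=np.array([f(25,195),f(548,75),f(625,435),f(100,548)])[:,:2]   # TL TR BR BL
    R=np.array([f(148,279),f(250,254),f(362,231),f(470,206)])[:,:2]
    return P,R,f(388,392,.085)
E
python3 - <<'E'
from h import *
a=dict(np.load("a.npz"));b=dict(np.load("b.npz"))
P,R,k=boxpose(a)
print(P.round(4).tolist(),[np.linalg.norm(P[i]-P[(i+1)%4]).round(4) for i in range(4)])
ye=(P[0]-P[1]+P[3]-P[2]);yaw1=np.arctan2(-ye[0],ye[1])
yr=R[0]-R[3];yaw2=np.arctan2(-yr[0],yr[1]);print("yaw",yaw1,yaw2,np.linalg.norm(np.diff(R,axis=0),axis=1))
yaw=(yaw1+yaw2)/2
ex=np.array([np.cos(yaw),np.sin(yaw)]);ey=np.array([-ex[1],ex[0]])
c1=P.mean(0);c2=R.mean(0)-.022*ex;print("centre",c1,c2,"knob",k,[(k[:2]-c1)@ex,(k[:2]-c1)@ey])
C=(c1+c2)/2
np.savez("box.npz",C=C,yaw=yaw)
# depth check
for c,n in((a,'top'),(b,'side')):
    u,v=proj(c,[*(C-.0*ex),.06]).round().astype(int);z=c["depth"][v,u];K=c["camera_matrix"]
    print(n,u,v,c["extrinsics"][:3,:3]@(z*np.linalg.solve(K,[u,v,1.]))+c["extrinsics"][:3,3])
# rectified views of wheel strip
for c,n in((a,'top'),(b,'side')):
    s=5.0 # px/mm
    W=[];Q=[]
    for (bx,by) in((50,75),(50,-75),(-6,-75),(-6,75)):
        p=C+ex*bx/1000+ey*by/1000;W.append(proj(c,[*p,.066]));Q.append([(75-by)*s,(50-bx)*s])
    H=cv2.getPerspectiveTransform(np.float32(W),np.float32(Q))
    cv2.imwrite(f"r_{n}.png",cv2.warpPerspective(c["color"][:,:,::-1],H,(750,280),flags=cv2.INTER_CUBIC))
cv2.imwrite("pics/rect1.png",np.vstack([cv2.imread("r_top.png"),cv2.imread("r_side.png")]))
E
```

```text
[[0.5487, -0.0957], [0.5952, -0.2773], [0.4674, -0.3056], [0.4257, -0.1277]] [np.float64(0.1875), np.float64(0.131), np.float64(0.1827), np.float64(0.1272)]
yaw 0.2405953506069415 0.24595861187709317 [0.03624094 0.0396241  0.03857019]
centre [ 0.50924609 -0.20157584] [ 0.51199584 -0.20003687] knob [ 0.47661733 -0.22562593  0.085     ] [np.float64(-0.037461260592839225), np.float64(-0.015482151522654296)]
top 283 196 [ 0.51048872 -0.19968423  0.05753717]
side 307 237 [ 0.51072058 -0.20031561  0.0616851 ]
```

View pics/rect1.png

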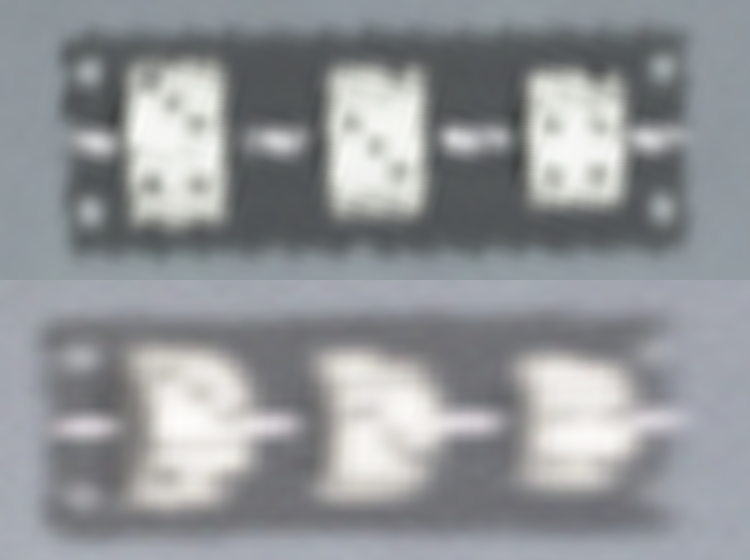

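Reading the top row of the rectified view:
- **Left wheel:** face 3 at (172,103), with the upper pips of face 4 at (150,185) and (198,185).
- **Middle wheel:** face 3, centred at (376,147).
- **Right wheel:** face 4, centred at (577,150).

Next I'll turn these into angles and plan the approach over the middle wheel.

```bash
cat >> h.py <<'E'
B=np.load("box.npz") if __import__("os").path.exists("box.npz") else None
if B is not None:
    yaw=float(B["yaw"]);ex=np.array([np.cos(yaw),np.sin(yaw)]);ey=np.array([-ex[1],ex[0]])
    C=B["C"]+.0015*ex
C0=C-.0015*ex
def pip_phi(c,U,V,h,s=5.):   # rectified px -> angle from crown (deg, + away), width mm
    p=C0+ex*(50-V/s)/1000+ey*(75-U/s)/1000
    o=c["extrinsics"][:3,3];d=np.array([*p,.066])-o;d/=np.linalg.norm(d)
    X=lambda t:((o[:2]+t*d[:2]-C)@ex-.022,o[2]+t*d[2]-(.04+h/1000))
    x0,z0=X(0);dx,dz=d[:2]@ex,d[2]
    A=dx*dx+dz*dz;Bq=x0*dx+z0*dz;D=Bq*Bq-A*(x0*x0+z0*z0-4e-4)
    t=(-Bq-np.sqrt(max(D,0)))/A;x,z=X(t);return np.degrees(np.arctan2(x,z))
def rect(fn,n="top"):
    c=vision.camera(n);s=5.;W=[];Q=[]
    for bx,by in((50,75),(50,-75),(-6,-75),(-6,75)):
        W.append(proj(c,[*(C0+ex*bx/1000+ey*by/1000),.066]));Q.append([(75-by)*s,(50-bx)*s])
    H=cv2.getPerspectiveTransform(np.float32(W),np.float32(Q))
    cv2.imwrite(fn,cv2.warpPerspective(c["color"][:,:,::-1],H,(750,280),flags=cv2.INTER_CUBIC));return c
def goal(bx,by,z):  # tool shift (mm) + turn to put the TCP at box bx,by (mm), fingertips at z mm, tool y = box y
    from scipy.spatial.transform import Rotation as R
    o=readout.get_obs();q=o["eef_rot"];r=R.from_quat([*q[1:],q[0]])
    g=np.array([*(C+ex*bx/1000+ey*by/1000),z/1000+.019])
    Rt=np.column_stack([[*-ex,0],[*ey,0],[0,0,-1]])
    print("shift",(r.inv().apply(g-o["eef_pos"])*1000).round(1),"rot",(r.inv()*R.from_matrix(Rt)).as_rotvec().round(4),"t",o["time_s"])
E
python3 - <<'E'
from h import *
a=dict(np.load("a.npz"))
for n,l in dict(L3=(172,103,11),L4top=(174,185,11),M3=(376,147,9),R4=(577,150,8),R4a=(577,122,8),R4b=(577,177,8)).items(): print(n,[round(float(pip_phi(a,l[0],l[1],h)),1) for h in(l[2]-1.5,l[2],l[2]+1)])
print(C,yaw); goal(22,0,110)
E
```

```text
L3 [14.9, 13.7, 12.9]
L4top [-32.0, -33.1, -33.8]
M3 [-9.2, -10.3, -11.0]
R4 [-10.2, -11.3, -12.0]
R4a [5.7, 4.6, 3.8]
R4b [-25.3, -26.4, -27.1]
[ 0.51207679 -0.20044503] 0.24327698124201735
shift [-566.4 -530.8  121.2] rot [-1.000e-03 -5.000e-04 -6.711e-01] t 0.2
```

Call:
{"fn": "play_rows", "kwargs": {
  "xyz": [
    [-50,-47,0],
    [-100,-94,0],
    [-150,-141,0],
    [-200,-188,0],
    [-250,-235,0],
    [-300,-282,0],
    [-345,-324,0],
    [-390,-366,0],
    [-435,-408,0],
    [-480,-450,0]
  ],
  "rot": [
    [0,0,-0.07],
    [0,0,-0.14],
    [0,0,-0.21],
    [0,0,-0.28],
    [0,0,-0.35],
    [0,0,-0.42],
    [0,0,-0.49],
    [0,0,-0.56],
    [0,0,-0.63],
    [0,0,-0.671]
  ],
  "grip": [0,0,0,0,0,0,0,0,0,0]
}}

```text
time_s: 1.45
eef_pos: [0.4764, -0.057, 0.2504]
eef_rot: [0.0, -0.122, 0.993, -0.0]
wrist_force: [1.0, 0.6, 0.2]
opening: 0.003
grasp_force: 0.0
```

```bash
python3 -c "
from h import *
goal(22+9,0,75)"
```

```text
shift [ -30.8 -147.8  156.5] rot [-0.0001  0.0006  0.0011] t 1.45
```

Call:
{"fn": "play_rows", "kwargs": {
  "xyz": [
    [-8,-37,10],
    [-16,-74,25],
    [-24,-111,50],
    [-31,-148,80],
    [-31,-148,110],
    [-31,-148,135],
    [-31,-148,150],
    [-31,-148,155],
    [-31,-148,155],
    [-31,-148,155]
  ],
  "rot": [
    [0,0,0],
    [0,0,0],
    [0,0,0],
    [0,0,0],
    [0,0,0],
    [0,0,0],
    [0,0,0],
    [0,0,0],
    [0,0,0],
    [0,0,0]
  ],
  "grip": [0,0,0,0,0,0,0,0,0,0]
}}

```text
time_s: 2.7
eef_pos: [0.5425, -0.1914, 0.0965]
eef_rot: [0.001, -0.121, 0.993, -0.001]
wrist_force: [0.9, 0.2, 0.4]
opening: -0.001
grasp_force: 0.0
```

```bash
python3 -c "
from h import *
goal(22+9,0,75); print(readout.get_obs()['wrist_force'])
c=snap('top','pics/top3.png',(230,145,360,245),6)"
```

```text
shift [ 0.7 -1.4  2.5] rot [-0.0015  0.0014  0.0002] t 2.7
[0.92636124 0.22355459 0.36785274]
```

View pics/top3.png

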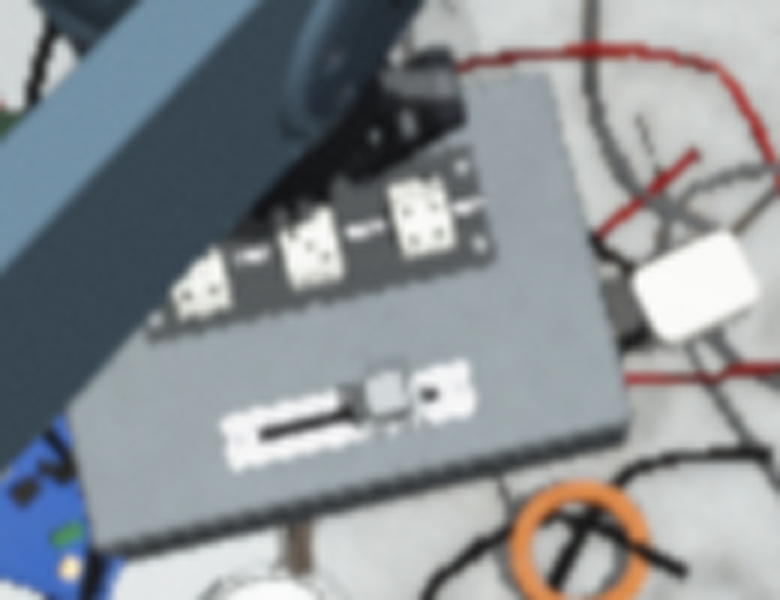

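The closed fingertips sit over the far side of the middle wheel, around crop (300,215), with all wheels unchanged. I'll feel downward.

Call:
{"fn": "play_rows", "kwargs": {
  "xyz": [
    [0.7,-1.4,2],
    [0.7,-1.4,4],
    [0.7,-1.4,5],
    [0.7,-1.4,6],
    [0.7,-1.4,6.5],
    [0.7,-1.4,7],
    [0.7,-1.4,7.5],
    [0.7,-1.4,8],
    [0.7,-1.4,8.5],
    [0.7,-1.4,8.5]
  ],
  "rot": [
    [0,0,0],
    [0,0,0],
    [0,0,0],
    [0,0,0],
    [0,0,0],
    [0,0,0],
    [0,0,0],
    [0,0,0],
    [0,0,0],
    [0,0,0]
  ],
  "grip": [0,0,0,0,0,0,0,0,0,0]
}}

```text
time_s: 4.0
eef_pos: [0.5414, -0.1926, 0.0867]
eef_rot: [-0.0, -0.121, 0.993, 0.0]
wrist_force: [0.5, 0.0, 0.1]
opening: 0.005
grasp_force: 0.0
```

```bash
python3 -c "
from h import *
goal(22+9,0,69);print(readout.get_obs()['wrist_force'])"
```

```text
shift [-0.7 -0.5 -1.3] rot [ 0.     -0.0001 -0.0001] t 4.0
[0.47056337 0.0154664  0.0725246 ]
```

Call:
{"fn": "play_rows", "kwargs": {
  "xyz": [
    [0,0,0.3],
    [0,0,0.6],
    [0,0,0.9],
    [0,0,1.2],
    [0,0,1.5],
    [0,0,1.8],
    [0,0,2],
    [0,0,2],
    [0,0,2],
    [0,0,2]
  ],
  "rot": [
    [0,0,0],
    [0,0,0],
    [0,0,0],
    [0,0,0],
    [0,0,0],
    [0,0,0],
    [0,0,0],
    [0,0,0],
    [0,0,0],
    [0,0,0]
  ],
  "grip": [0,0,0,0,0,0,0,0,0,0]
}}

```text
time_s: 5.25
eef_pos: [0.5415, -0.1927, 0.0849]
eef_rot: [0.0, -0.121, 0.993, -0.0]
wrist_force: [-1.9, 1.1, 3.4]
opening: 0.001
grasp_force: 2.3
```

```bash
python3 -c "
from h import *
goal(22+9,0,69);print(readout.get_obs()['wrist_force'])"
```

```text
shift [-0.6 -0.4 -3.1] rot [-0.0002  0.0002 -0.0001] t 5.25
[-1.88518709  1.05957832  3.43797212]
```

Call:
{"fn": "play_rows", "kwargs": {
  "xyz": [
    [0,0,0.4],
    [0,0,0.8],
    [0,0,1.2],
    [0,0,1.2],
    [1,0,1.2],
    [2,0,1.2],
    [3,0,1.2],
    [4,0,1.2],
    [5,0,1.2],
    [6,0,1.2]
  ],
  "rot": [
    [0,0,0],
    [0,0,0],
    [0,0,0],
    [0,0,0],
    [0,0,0],
    [0,0,0],
    [0,0,0],
    [0,0,0],
    [0,0,0],
    [0,0,0]
  ],
  "grip": [0,0,0,0,0,0,0,0,0,0]
}}

```text
time_s: 6.5
eef_pos: [0.5372, -0.194, 0.0847]
eef_rot: [0.002, -0.121, 0.993, -0.0]
wrist_force: [2.7, 3.4, 7.9]
opening: -0.002
grasp_force: 3.8
```

```bash
python3 -c "
from h import *
goal(22+9,0,69);f=readout.get_obs()['wrist_force'];print(f,f[:2]@ex,f[:2]@ey)"
```

```text
shift [-5.1 -0.3 -3.3] rot [-0.0012  0.0035 -0.0003] t 6.5
[2.74914385 3.42066483 7.90610676] 3.4921768455131 2.6577134242048723
```

Call:
{"fn": "play_rows", "kwargs": {
  "xyz": [
    [0,0,0.4],
    [2,0,0.4],
    [4,0,0.4],
    [6,0,0.4],
    [8,0,0.4],
    [10,0,0.4],
    [11,0,0.4],
    [12,0,0.4],
    [12,0,0.4],
    [12,0,0.4]
  ],
  "rot": [
    [0,0,0],
    [0,0,0],
    [0,0,0],
    [0,0,0],
    [0,0,0],
    [0,0,0],
    [0,0,0],
    [0,0,0],
    [0,0,0],
    [0,0,0]
  ],
  "grip": [0,0,0,0,0,0,0,0,0,0]
}}

```text
time_s: 7.75
eef_pos: [0.5255, -0.1969, 0.0844]
eef_rot: [0.002, -0.121, 0.993, -0.0]
wrist_force: [2.2, 2.5, 8.7]
opening: -0.002
grasp_force: 4.4
```

```bash
python3 -c "
from h import *
goal(22+9,0,69);f=readout.get_obs()['wrist_force'];print(f,f[:2]@ex,f[:2]@ey)"
```

```text
shift [-17.1  -0.2  -3.5] rot [-0.0012  0.0034 -0.0001] t 7.75
[2.24644062 2.52954583 8.721874  ] 2.7896196436671183 1.9139278500277332
```

Call:
{"fn": "play_rows", "kwargs": {
  "xyz": [
    [1,0,0],
    [1,0,0],
    [1,0,-5],
    [1,0,-12],
    [0,12,-14],
    [0,26,-14],
    [0,40,-14],
    [0,40,-14],
    [0,40,-12],
    [0,40,-12]
  ],
  "rot": [
    [0,0,0],
    [0,0,0],
    [0,0,0],
    [0,0,0],
    [0,0,0],
    [0,0,0],
    [0,0,0],
    [0,0,0],
    [0,0,0],
    [0,0,0]
  ],
  "grip": [0,0,0,0,0,0,0,0,0,0]
}}

```text
time_s: 9.0
eef_pos: [0.5143, -0.1584, 0.095]
eef_rot: [-0.0, -0.121, 0.993, -0.0]
wrist_force: [-0.0, -0.2, 0.1]
opening: 0.004
grasp_force: 0.0
```

```bash
python3 -c "
from h import *
goal(22-8,40,71);f=readout.get_obs()['wrist_force'];print(f,f[:2]@ex,f[:2]@ey)
rect('pics/rect2.png')"
```

```text
shift [-1.7 -0.2  5. ] rot [-0.     -0.0001 -0.0003] t 9.0
[-0.03480381 -0.19181697  0.09444962] -0.07998468564762459 -0.177784993285862
```

View pics/rect2.png

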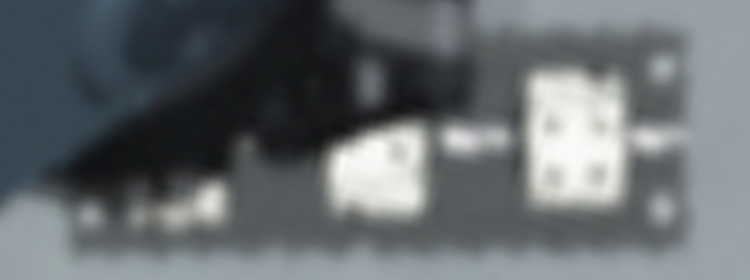

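The middle wheel now shows the lower pip of face 2 at (398,152), so it's close to the code. I'll check it properly later. Now I'll feel for the left wheel.

Call:
{"fn": "play_rows", "kwargs": {
  "xyz": [
    [0,0,1],
    [0,0,2],
    [0,0,3],
    [0,0,4],
    [0,0,4.5],
    [0,0,5],
    [0,0,5.5],
    [0,0,6],
    [0,0,6.5],
    [0,0,6.5]
  ],
  "rot": [
    [0,0,0],
    [0,0,0],
    [0,0,0],
    [0,0,0],
    [0,0,0],
    [0,0,0],
    [0,0,0],
    [0,0,0],
    [0,0,0],
    [0,0,0]
  ],
  "grip": [0,0,0,0,0,0,0,0,0,0]
}}

```text
time_s: 10.3
eef_pos: [0.5144, -0.1582, 0.0889]
eef_rot: [0.0, -0.121, 0.993, -0.0]
wrist_force: [-1.2, 0.3, 2.7]
opening: -0.002
grasp_force: 1.2
```

```bash
python3 -c "
from h import *
goal(22-8,40,70);f=readout.get_obs()['wrist_force'];print(f,f[:2]@ex,f[:2]@ey)
c=dict(np.load('a.npz'))
print([(V,round(float(pip_phi(c,398,V,7.3)),1)) for V in (124,130,147,152,175)])"
```

```text
shift [-1.6 -0.5 -0.1] rot [-0.0001  0.0001 -0.    ] t 10.3
[-1.21325883  0.27789416  2.70629421] -1.1105926175285943 0.5619663659273681
[(124, 3.9), (130, 0.5), (147, -9.1), (152, -11.9), (175, -24.7)]
```

Call:
{"fn": "play_rows", "kwargs": {
  "xyz": [
    [0,0,0.7],
    [0,0,1.3],
    [0,0,1.9],
    [-2,0,1.9],
    [-4,0,1.9],
    [-6,0,1.9],
    [-8,0,1.9],
    [-10,0,1.9],
    [-12,0,1.9],
    [-12,0,1.9]
  ],
  "rot": [
    [0,0,0],
    [0,0,0],
    [0,0,0],
    [0,0,0],
    [0,0,0],
    [0,0,0],
    [0,0,0],
    [0,0,0],
    [0,0,0],
    [0,0,0]
  ],
  "grip": [0,0,0,0,0,0,0,0,0,0]
}}

```text
time_s: 11.55
eef_pos: [0.5261, -0.1552, 0.0875]
eef_rot: [0.0, -0.121, 0.993, -0.0]
wrist_force: [-2.8, 2.1, 9.0]
opening: 0.0
grasp_force: 4.3
```

```bash
python3 -c "
from h import *
goal(28.8,40,70);f=readout.get_obs()['wrist_force'];print(f,f[:2]@ex,f[:2]@ey)"
```

```text
shift [-4.3 -0.5 -1.5] rot [-0.0001  0.0001  0.0001] t 11.55
[-2.7515989   2.14693255  9.04331459] -2.153412248430972 2.746530830441438
```

Call:
{"fn": "play_rows", "kwargs": {
  "xyz": [
    [-1.5,0,0],
    [-3,0,0],
    [-4.3,0,0],
    [-4.3,0,0],
    [-4.3,0,-6],
    [-2,-15,-8],
    [2,-40,-8],
    [8.7,-65,-8],
    [8.7,-80,-8],
    [8.7,-80,-7]
  ],
  "rot": [
    [0,0,0],
    [0,0,0],
    [0,0,0],
    [0,0,0],
    [0,0,0],
    [0,0,0],
    [0,0,0],
    [0,0,0],
    [0,0,0],
    [0,0,0]
  ],
  "grip": [0,0,0,0,0,0,0,0,0,0]
}}

```text
time_s: 12.8
eef_pos: [0.5369, -0.2368, 0.0937]
eef_rot: [0.0, -0.12, 0.993, -0.0]
wrist_force: [-0.0, -0.2, 1.3]
opening: -0.007
grasp_force: 0.0
```

Call:
{"fn": "play_rows", "kwargs": {
  "xyz": [
    [0,0,1],
    [0,0,2],
    [0,0,3],
    [0,0,4],
    [0,0,5],
    [0,0,5.5],
    [0,0,6],
    [0,0,6],
    [0,0,6],
    [0,0,6]
  ],
  "rot": [
    [0,0,0],
    [0,0,0],
    [0,0,0],
    [0,0,0],
    [0,0,0],
    [0,0,0],
    [0,0,0],
    [0,0,0],
    [0,0,0],
    [0,0,0]
  ],
  "grip": [0,0,0,0,0,0,0,0,0,0]
}}

```text
time_s: 14.05
eef_pos: [0.5368, -0.235, 0.0878]
eef_rot: [0.0, -0.121, 0.993, -0.0]
wrist_force: [0.3, -0.4, 0.3]
opening: -0.002
grasp_force: 0.0
```

```bash
python3 -c "
from h import *
goal(15.5,-40,68);f=readout.get_obs()['wrist_force'];print(f,f[:2]@ex,f[:2]@ey)"
```

```text
shift [ 0.1 -0.5  0.8] rot [-0.0001  0.     -0.0001] t 14.05
[ 0.28043035 -0.44760028  0.27629862] 0.16435281849419134 -0.5019714560380077
```

Fingertips are at 68.8 mm and there's no contact yet. I'll go down 2 mm more.

Call:
{"fn": "play_rows", "kwargs": {
  "xyz": [
    [0,0,0.4],
    [0,0,0.8],
    [0,0,1.2],
    [0,0,1.6],
    [0,0,2],
    [0,0,2.4],
    [0,0,2.4],
    [0,0,2.4],
    [0,0,2.4],
    [0,0,2.4]
  ],
  "rot": [
    [0,0,0],
    [0,0,0],
    [0,0,0],
    [0,0,0],
    [0,0,0],
    [0,0,0],
    [0,0,0],
    [0,0,0],
    [0,0,0],
    [0,0,0]
  ],
  "grip": [0,0,0,0,0,0,0,0,0,0]
}}

```text
time_s: 15.3
eef_pos: [0.5368, -0.235, 0.0854]
eef_rot: [0.0, -0.121, 0.993, -0.0]
wrist_force: [-0.2, 0.3, 0.3]
opening: 0.001
grasp_force: 0.4
```

```bash
python3 -c "
from h import *
goal(15.5,-40,68);f=readout.get_obs()['wrist_force'];print(f,f[:2]@ex,f[:2]@ey)
a=dict(np.load('a.npz'));print(pip_phi(a,577,150,7))"
```

```text
shift [ 0.1 -0.5 -1.6] rot [-0.      0.     -0.0001] t 15.3
[-0.15619486  0.26948098  0.34117555] -0.08668175415895449 0.2991706998930013
-10.562705131699104
```

Call:
{"fn": "play_rows", "kwargs": {
  "xyz": [
    [0,0,0.9],
    [0,0,1.8],
    [0,0,2.5],
    [-2,0,2.5],
    [-4,0,2.5],
    [-6,0,2.5],
    [-8,0,2.5],
    [-10,0,2.5],
    [-12,0,2.5],
    [-12,0,2.5]
  ],
  "rot": [
    [0,0,0],
    [0,0,0],
    [0,0,0],
    [0,0,0],
    [0,0,0],
    [0,0,0],
    [0,0,0],
    [0,0,0],
    [0,0,0],
    [0,0,0]
  ],
  "grip": [0,0,0,0,0,0,0,0,0,0]
}}

```text
time_s: 16.55
eef_pos: [0.5486, -0.2321, 0.0837]
eef_rot: [0.0, -0.121, 0.993, -0.0]
wrist_force: [-2.9, 1.9, 8.7]
opening: -0.004
grasp_force: 4.0
```

```bash
python3 -c "
from h import *
goal(15.5,-40,68);f=readout.get_obs()['wrist_force'];print(f,f[:2]@ex,f[:2]@ey)"
```

```text
shift [12.3 -0.5 -3.3] rot [-0.0002  0.0001  0.0001] t 16.55
[-2.92828062  1.86327203  8.74188877] -2.3932207629123097 2.5137828936504794
```

Call:
{"fn": "play_rows", "kwargs": {
  "xyz": [
    [0,0,-4],
    [0,0,-6],
    [6,0,-6],
    [12,0,-6],
    [12,0,-6],
    [12,0,-4],
    [12,0,-2.5],
    [12,0,-1.5],
    [12,0,-0.7],
    [12,0,0]
  ],
  "rot": [
    [0,0,0],
    [0,0,0],
    [0,0,0],
    [0,0,0],
    [0,0,0],
    [0,0,0],
    [0,0,0],
    [0,0,0],
    [0,0,0],
    [0,0,0]
  ],
  "grip": [0,0,0,0,0,0,0,0,0,0]
}}

```text
time_s: 17.8
eef_pos: [0.5369, -0.2351, 0.0837]
eef_rot: [0.0, -0.121, 0.993, -0.0]
wrist_force: [-3.3, 2.1, 8.5]
opening: 0.0
grasp_force: 4.4
```

Call:
{"fn": "play_rows", "kwargs": {
  "xyz": [
    [0,0,0],
    [-2,0,0],
    [-4,0,0],
    [-6,0,0],
    [-8,0,0],
    [-10,0,0],
    [-12.5,0,0],
    [-12.5,0,0],
    [-12.5,0,-6],
    [-12.5,0,-20]
  ],
  "rot": [
    [0,0,0],
    [0,0,0],
    [0,0,0],
    [0,0,0],
    [0,0,0],
    [0,0,0],
    [0,0,0],
    [0,0,0],
    [0,0,0],
    [0,0,0]
  ],
  "grip": [0,0,0,0,0,0,0,0,0,0]
}}

```text
time_s: 19.05
eef_pos: [0.5483, -0.2316, 0.1026]
eef_rot: [-0.001, -0.121, 0.993, 0.001]
wrist_force: [0.2, -0.4, 0.6]
opening: 0.0
grasp_force: 0.0
```

Call:
{"fn": "play_rows", "kwargs": {
  "xyz": [
    [20,0,-40],
    [40,20,-70],
    [60,60,-80],
    [80,100,-80],
    [100,140,-80],
    [110,180,-80],
    [110,210,-80],
    [110,240,-80],
    [110,250,-80],
    [110,250,-80]
  ],
  "rot": [
    [0,0,0],
    [0,0,0],
    [0,0,0],
    [0,0,0],
    [0,0,0],
    [0,0,0],
    [0,0,0],
    [0,0,0],
    [0,0,0],
    [0,0,0]
  ],
  "grip": [0,0,0,0,0,0,0,0,0,0]
}}

```text
time_s: 20.3
eef_pos: [0.3822, -0.0158, 0.1834]
eef_rot: [0.0, -0.122, 0.993, -0.0]
wrist_force: [0.9, -1.0, -0.1]
opening: 0.001
grasp_force: 0.0
```

```bash
python3 -c "
from h import *
rect('pics/rect3.png')"
```

```text
(no output)
```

View pics/rect3.png

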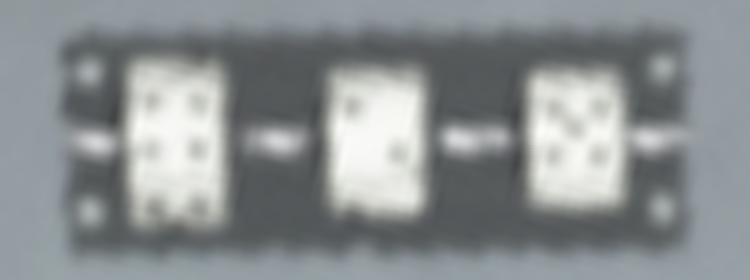

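All three wheels show the code: left four (rows at y=102 and 150), middle two (352,106)-(398,153), right five (centre at 575,130). Next I'll compute the remaining errors.

```bash
python3 -c "
from h import *
a=dict(np.load('a.npz'))
for n,u,h,vs in(('L',174,10.4,(102,150,207)),('M',375,7.2,(106,153)),('R',577,6.7,(108,130,156))): print(n,[round(float(pip_phi(a,u,v,h)),1) for v in vs])
goal(-40,-45,72)
print((C+ex*-.04-ey*.018))
c=snap('top','pics/top4.png',(260,170,340,230),10)"
```

```text
L [14.8, -12.9, -46.4]
M [15.0, -12.4]
R [14.1, 0.9, -13.7]
shift [ -41.3 -254.9   92.5] rot [-0.0009  0.0007  0.0004] t 20.35
[ 0.47759056 -0.22755037]
```

View pics/top4.png

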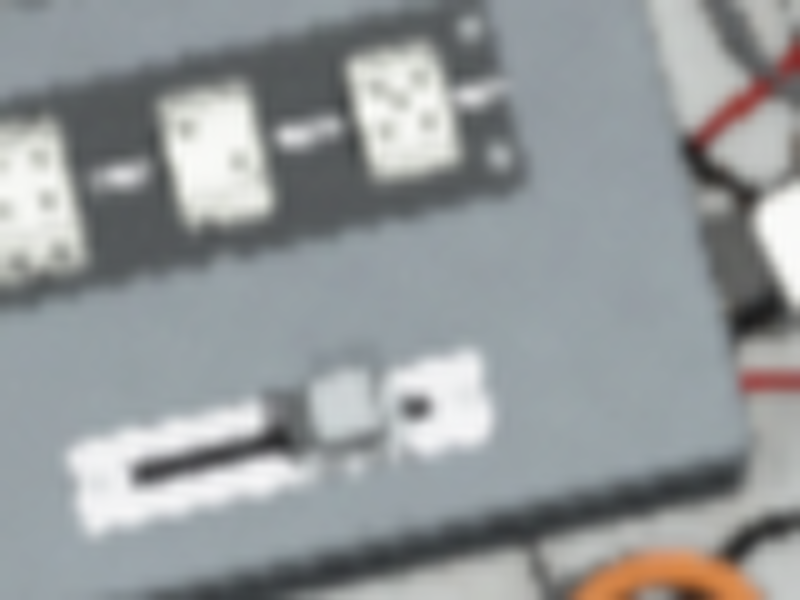

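All wheels are within about 1.5° of the index, and the knob is still at the right end (crop 342,402). Now I'll go to the right of the knob.

Call:
{"fn": "play_rows", "kwargs": {
  "xyz": [
    [-7,-43,0],
    [-14,-86,0],
    [-21,-130,0],
    [-28,-175,0],
    [-35,-220,0],
    [-41,-262,10],
    [-41,-262,40],
    [-41,-262,70],
    [-41,-262,90],
    [-41,-262,96]
  ],
  "rot": [
    [0,0,0],
    [0,0,0],
    [0,0,0],
    [0,0,0],
    [0,0,0],
    [0,0,0],
    [0,0,0],
    [0,0,0],
    [0,0,0],
    [0,0,0]
  ],
  "grip": [0,0,0,0,0,0,0,0,0,0]
}}

```text
time_s: 21.65
eef_pos: [0.4837, -0.2607, 0.0851]
eef_rot: [-0.001, -0.121, 0.993, 0.001]
wrist_force: [-0.0, 0.3, -0.6]
opening: -0.002
grasp_force: 0.0
```

```bash
python3 -c "
from h import *
goal(-40,-37.5,68);f=readout.get_obs()['wrist_force'];print(f,f[:2]@ex,f[:2]@ey)"
```

```text
shift [-2.  14.1 -1.9] rot [ 0.0025 -0.002  -0.0014] t 21.65
[-0.02073019  0.27829502 -0.60192259] 0.04691716558294555 0.27509387613765407
```

Call:
{"fn": "play_rows", "kwargs": {
  "xyz": [
    [-1,3,-1],
    [-2,7,-2],
    [-2,10,-2],
    [-2,13,-2],
    [-2,16,-2],
    [-2,20,-2],
    [-2,24,-2],
    [-2,28,-2],
    [-2,32,-2],
    [-2,36,-2]
  ],
  "rot": [
    [0,0,0],
    [0,0,0],
    [0,0,0],
    [0,0,0],
    [0,0,0],
    [0,0,0],
    [0,0,0],
    [0,0,0],
    [0,0,0],
    [0,0,0]
  ],
  "grip": [0,0,0,0,0,0,0,0,0,0]
}}

```text
time_s: 22.9
eef_pos: [0.4781, -0.2248, 0.0891]
eef_rot: [0.0, -0.121, 0.993, -0.0]
wrist_force: [0.0, -3.5, 2.0]
opening: 0.0
grasp_force: 1.6
```

```bash
python3 -c "
from h import *
goal(-40,-2.5,68);f=readout.get_obs()['wrist_force'];print(f,f[:2]@ex,f[:2]@ey)"
```

```text
shift [ 1.2 12.9  2.1] rot [-0.0004  0.0001 -0.    ] t 22.9
[ 0.04515495 -3.52722061  1.95228484] -0.8058271126763524 -3.434234534197157
```

Call:
{"fn": "play_rows", "kwargs": {
  "xyz": [
    [0,2,0],
    [0,4,0],
    [0,6,0],
    [0,7.5,0],
    [0,8.5,0],
    [0,9,0],
    [0,9.5,0],
    [0,10,0],
    [0,10.5,0],
    [0,10.5,0]
  ],
  "rot": [
    [0,0,0],
    [0,0,0],
    [0,0,0],
    [0,0,0],
    [0,0,0],
    [0,0,0],
    [0,0,0],
    [0,0,0],
    [0,0,0],
    [0,0,0]
  ],
  "grip": [0,0,0,0,0,0,0,0,0,0]
}}

```text
time_s: 24.15
eef_pos: [0.4756, -0.2146, 0.0889]
eef_rot: [0.0, -0.121, 0.993, 0.0]
wrist_force: [0.7, -2.5, 2.5]
opening: -0.004
grasp_force: 1.4
```

Call:
{"fn": "play_rows", "kwargs": {
  "xyz": [
    [0,0.2,0],
    [0,0.4,0],
    [0,0.6,0],
    [0,0.8,0],
    [0,1,0],
    [0,1.2,0],
    [0,1.2,0],
    [0,1.2,0],
    [0,1.2,0],
    [0,1.2,0]
  ],
  "rot": [
    [0,0,0],
    [0,0,0],
    [0,0,0],
    [0,0,0],
    [0,0,0],
    [0,0,0],
    [0,0,0],
    [0,0,0],
    [0,0,0],
    [0,0,0]
  ],
  "grip": [0,0,0,0,0,0,0,0,0,0]
}}

```text
time_s: 25.4
eef_pos: [0.4753, -0.2136, 0.0889]
eef_rot: [0.0, -0.121, 0.993, -0.0]
wrist_force: [0.7, -3.4, 1.3]
opening: -0.003
grasp_force: 2.4
```

```bash
python3 -c "
from h import *
goal(-40,-2.5,68);f=readout.get_obs()['wrist_force'];print(f,f[:2]@ex,f[:2]@ey)"
```

```text
shift [1.2 1.4 1.9] rot [-0.0003  0.0001 -0.0001] t 25.4
[ 0.72070178 -3.35726931  1.25315728] -0.1092339403754644 -3.432016346203621
```

Still sliding at about 3 N. I'll creep on.

Call:
{"fn": "play_rows", "kwargs": {
  "xyz": [
    [0,0.2,0],
    [0,0.4,0],
    [0,0.6,0],
    [0,0.8,0],
    [0,1,0],
    [0,1.2,0],
    [0,1.2,0],
    [0,1.2,0],
    [0,1.2,0],
    [0,1.2,0]
  ],
  "rot": [
    [0,0,0],
    [0,0,0],
    [0,0,0],
    [0,0,0],
    [0,0,0],
    [0,0,0],
    [0,0,0],
    [0,0,0],
    [0,0,0],
    [0,0,0]
  ],
  "grip": [0,0,0,0,0,0,0,0,0,0]
}}

```text
time_s: 26.65
eef_pos: [0.4753, -0.2134, 0.089]
eef_rot: [0.0, -0.121, 0.993, -0.001]
wrist_force: [2.3, -7.9, -0.5]
opening: -0.004
grasp_force: 4.2
```

Call:
{"fn": "play_rows", "kwargs": {
  "xyz": [
    [0,0.1,0],
    [0,0.2,0],
    [0,0.3,0],
    [0,0.4,0],
    [0,0.5,0],
    [0,0.6,0],
    [0,0.7,0],
    [0,0.7,0],
    [0,0.7,0],
    [0,0.7,0]
  ],
  "rot": [
    [0,0,0],
    [0,0,0],
    [0,0,0],
    [0,0,0],
    [0,0,0],
    [0,0,0],
    [0,0,0],
    [0,0,0],
    [0,0,0],
    [0,0,0]
  ],
  "grip": [0,0,0,0,0,0,0,0,0,0]
}}

```text
time_s: 27.9
eef_pos: [0.4753, -0.2133, 0.0891]
eef_rot: [0.0, -0.121, 0.993, -0.002]
wrist_force: [2.9, -11.5, -2.4]
opening: -0.006
grasp_force: 5.3
```

The force climbs with no further motion, so the bolt is at its stop. I'll back off and look.

Call:
{"fn": "play_rows", "kwargs": {
  "xyz": [
    [0,-2,0],
    [0,-8,0],
    [0,-12,0],
    [0,-12,-20],
    [0,-12,-50],
    [0,-12,-90],
    [20,30,-100],
    [40,80,-100],
    [60,130,-100],
    [70,180,-100]
  ],
  "rot": [
    [0,0,0],
    [0,0,0],
    [0,0,0],
    [0,0,0],
    [0,0,0],
    [0,0,0],
    [0,0,0],
    [0,0,0],
    [0,0,0],
    [0,0,0]
  ],
  "grip": [0,0,0,0,0,0,0,0,0,0]
}}

```text
time_s: 29.15
eef_pos: [0.3618, -0.0522, 0.1884]
eef_rot: [-0.0, -0.121, 0.993, 0.001]
wrist_force: [-0.8, -0.2, 0.1]
opening: -0.001
grasp_force: 0.0
```

Call:
{"fn": "play_rows", "kwargs": {
  "xyz": [
    [0,40,0],
    [0,60,0],
    [0,60,0],
    [0,60,0],
    [0,60,0],
    [0,60,0],
    [0,60,0],
    [0,60,0],
    [0,60,0],
    [0,60,0]
  ],
  "rot": [
    [0,0,0],
    [0,0,0],
    [0,0,0],
    [0,0,0],
    [0,0,0],
    [0,0,0],
    [0,0,0],
    [0,0,0],
    [0,0,0],
    [0,0,0]
  ],
  "grip": [0,0,0,0,0,0,0,0,0,0]
}}

```text
time_s: 30.4
eef_pos: [0.3491, 0.0045, 0.1889]
eef_rot: [0.0, -0.121, 0.993, -0.0]
wrist_force: [0.6, -0.4, 0.2]
opening: 0.0
grasp_force: 0.0
```

```bash
python3 -c "
from h import *
c=snap('top','pics/top5.png',(230,145,360,245),6)"
```

```text
(no output)
```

View pics/top5.png

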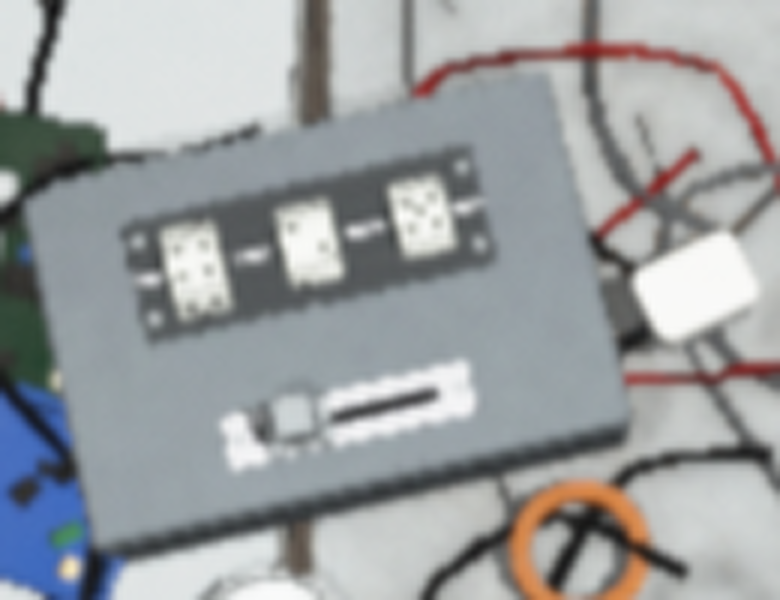

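The knob is at the left end (292,416), the wheels still show 4-2-5, and the tape and charger haven't moved.

```bash
python3 -c "
from h import *
print(ctrl.hand_in())"
```

```text
the job is handed in; nothing more can be done
None
```

The wheels show 4-2-5, each within about 1.5° of the ridges, and the bolt was then pushed left to its stop; the highest force I read was about 12 N, the bystanders were not touched, and I handed the job in at about 30 s.

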